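# Unsnap the keeper case and rack the spare cartridge

## Task

Open the small keeper case: press its snap tab inward, gently, until it is fully in, and keep it in while you lift the cover, so that neither the tab nor its hook is strained; swing the cover up until it stands about upright by itself. Then take the spare cartridge out of the case and stand it, upright all the way, in the empty slot of the black rack, leaving the other cartridges, the tin, the spatula and the pick where they are.

Things in the scene. Friction and masses are not known exactly. Their poses are not given: they have to be found in the camera images.
- case: Grey open-topped plastic case, fixed, 125 mm (its x) by 110 mm (its y) by 85 mm high, walls and floor 4 mm. Origin: centre of the underside; x points from the tab side (near the robot) to the hinge side, z up. In it the spare cartridge stands upright.
- cover (a joint): Angle of the case's cover: 0 closed, grows as its near edge swings up, 1.57 upright, 2.0 at most. A 4 mm plate 125 by 110 mm, with a 38 mm wide frame reaching 50 mm farther out (-x) over the latch housing. The stiff hinge leaves it where it is put; swinging it takes about 3 N at the tab.
- hinge (a point): Middle of the cover's hinge line, on the case's far (+x) rim, 87 mm above the case's underside. The hinge line runs along the case's y.
- roll (a point): Centre of the snap tab's thumb roll, a round bar 12 mm in diameter, 18 mm long along the case's y, on a stem 14 mm wide (y) and 10 mm thick. Cover closed: 32 mm above the cover plate's mid-plane, 149 mm from the hinge line towards -x, midway across the case. It can be pinched across its two ends from above and turns between the fingers as the cover swings.
- tab: The snap tab (roll, stem, hook); same origin as the roll, axes as the cover's. It slides inward on the cover (case +x; always towards the hinge) against a spring: 2 N at first, 0.15 N more per mm. After 4 to 16 mm (not visible, differs each time) a firm stop ends its travel and the push, till then 4.5 N at most, rises steeply. Let go, it springs out.
- latch (a point): Middle of the top of the latch housing (53 by 38 mm, 30 mm high) on the case's near wall. Inside, a lip holds the tab's hook; the hook is free from 2 mm before the tab's stop up to the stop, and must be kept so for the first 12 mm of lift. More than 8 N between hook and lip or stop, by pressing or by lifting, spoils the latch.
- spare_mid (a point): Centre (half-way up) of the spare capped cartridge: an upright cylinder 30 mm in diameter, 72 mm high (black cap the top 18 mm), 45 g or a little more or less, standing loose on the case's floor (4 mm above the case's underside). z is its axis.
- rack: Black plastic rack fixed to the shelf, 44 mm (its x) by 204 mm (its y) by 40 mm high, with five square slots in a row along y, 36 mm wide and 40 mm apart; walls and floor 4 mm. Four slots hold cartridges like the spare, one is empty (the second from the +y end). Origin: centre of the underside.
- slot (a point): Centre of the floor of the rack's empty slot, 4 mm above the rack's underside; 36 mm square, walls 36 mm high.
- cart_a_mid (a point): Centre of a cartridge already in the rack (30 mm in diameter, 72 mm high); leave it.
- cart_b_mid (a point): Centre of a cartridge already in the rack (30 mm in diameter, 72 mm high); leave it.
- cart_c_mid (a point): Centre of a cartridge already in the rack (30 mm in diameter, 72 mm high); leave it.
- cart_d_mid (a point): Centre of a cartridge already in the rack (30 mm in diameter, 72 mm high); leave it.
- tin: Closed round metal tin, 72 mm in diameter, 45 mm high, loose on the shelf; origin at the centre of its underside. Leave it.
- spatula_mid (a point): Middle of a yellow smoothing spatula about 180 mm long, lying loose on the shelf. Leave it.
- pick: Steel nozzle pick 130 mm long and 10 mm thick, lying loose along its x; origin on the shelf 70 mm from the handle's end. Leave it.
There are look-alikes about, which are no part of the job. Of the things that look like the rack, take the one that is nearest to the robot's base at the start. Leave any yellow look-alike of the case alone.

How it is judged:
By the outcome, as a careful person would: the job done as asked, in the order asked, and still so for the second after the job is handed in, with the robot touching nothing.
It also fails if it takes over 58 s, if anything falls off the work surface, if the arm or the gripper's body presses on something with over 40 N, if the wrist force passes 120 N, or if a joint passes its speed limit or range.

## Robot

A 7-joint arm with a two-finger parallel gripper is mounted at the origin on the work surface. World frame = base frame: x ahead of the robot, y to its left, z up, the work surface at z = 0. Lengths are in m, angles in rad, forces in N, time in s.
With the tool pointing down it reaches from about 0.4 to 0.85 m from the base axis. Payload 10.4 kg.
Tool frame: the origin (TCP) lies between the finger pads; the fingertips stand 25 mm ahead of it and the grasp point (between the pads) lies 6 mm ahead of it; z points along the fingers, x is the direction in which the jaws open and shut, and the axes are right-handed (so a half turn about z gives the same grasp; the last joint's range is limited). The gripper opens to 85 mm and grips with 20 to 120 N. Pads are 22 mm wide; open, the fingers measure 114 mm over their backs; the gripper's body (76 mm by 85 mm) begins 54 mm behind the grasp point. The pads swing forward as they close: fully open they stand 13 mm farther back than shut.
Start: joints at [1.215, 0.332, -0.065, 1.46, 0.022, 1.35, -0.088], TCP at [0.204, -0.591, 0.256] pointing down, gripper open.
Joint ranges: [-2.6, 2.6], [-0.5, 2.12], [-1.47, 1.34], [0.16, 2.42], [-1.27, 4.41], [0.06, 2.06], [-2.6, 2.6]. Speed limits (rad/s): [2.22, 2.22, 2.79, 2.79, 3.14, 3.14, 3.14].

## Interface

Orientations are given as a unit quaternion [w, x, y, z].
In Python, from workcell import * gives the robot as it stands.
- The arm moves only by the tool apply_moves, never from a script. Its argument "deltas" is a list of rows, each a list of 7 numbers: the finger opening in cm, from 0 to 8.54, then the shift along the tool's x, y, z in cm, then the turn, a rotation vector about the tool's x, y, z in rad. In form: [[jaw, tx, ty, tz, rx, ry, rz], ...]. A call has 1 to 10 rows; each row shifts and turns the commanded pose from where the row before left it, along the tool's axes as they then stand; what a row does not reach is not made up. A row lasts 1/10 s, in which the tool goes at most 50 mm and 8.59 degrees, less where a joint would pass 70% of its speed; a pose out of reach is approached as far as the arm can. A call with a gripper value outside its range is refused whole. The fingers move at their own pace and stop on an object; "newtons" is the grip in N (left out, the last holds). Time passes only in rows, so rows that do not move let the fingers close. It gives the time, the measured TCP pose, the force and the opening at its end, in the units of the state.
- state(): the state, without advancing time (a new reading comes with each control period).
- read_camera(name): name is "scene" or "top" or "wrist"; returns the picture (420x560x3 uint8, blue, green, red); there is no depth.
- calibration(name): a dict with "fx", "fy", "cx", "cy" (pixels), "rvec" (rotation vector, rad) and "tvec" (3), from world to camera coordinates, as OpenCV has them. Camera axes: x right, y down, z forward; pixel columns grow to the right and rows downward; lengths in m; the calibration is good to about 2 mm. A picture is of the moment at which its call begins: read the wrist's pose just before it. calibration takes no time and is no camera call; for the wrist camera it gives the pose at the moment of the call.
- hand_in(): hands the job in, once; it reports no verdict.
The state is a dict: "t": time; "q": joint angles; "joint_velocities": joint speeds; "joint_torque": joint torques, N m; "tool_pos": TCP position; "tcp_rot": TCP orientation; "contact_force": force on the tool from outside, world axes, zero at the start; "moment": the same for the moment, N m; "gripper_width": finger opening in m.
Only numpy, scipy, OpenCV 4.12 (cv2) and the standard library are available. Lean on these libraries where they do the work, as an engineer would, in place of code of your own. Each camera call takes 0.05 s, during which the arm holds its last target.

## Working session

There is one attempt and no reset: what is moved stays moved. The work goes in short steps, Python scripts to look and compute and a tool call to move; the robot and the scene stay as the last step left them, time stands still between calls to the robot, and variables do not carry over. Pictures are saved under pics/ and viewed, and the job is handed in when it is done.

Besides the shell and the picture viewer there is one more tool, called after "Emit:" as name(argument=value, ...) on one line, values as JSON. apply_moves: Moves the arm, as the interface text tells. Its arguments: {"type":"object","properties":{"deltas":{"type":"array"},"newtons":{"type":"number"}},"required":["deltas"]}

```bash
mkdir -p pics; python3 - <<'E'
from workcell import *
import cv2
print(state())
for n in ["scene","top","wrist"]:
    c=calibration(n); print(n,c)
    cv2.imwrite(f"pics/{n}0.png",read_camera(n))
E
```

```text
{'t': 0.0, 'q': array([ 1.21539107,  0.3328771 , -0.06468502,  1.46095284,  0.02162591,
        1.34988749, -0.0885104 ]), 'joint_velocities': array([ 5.22112569e-04,  2.28818295e-04,  3.94675808e-04, -7.75538100e-04,
        3.09967733e-05, -1.10947269e-05,  1.69159728e-03]), 'joint_torque': array([ 1.77238085e-04, -6.25438571e+01,  4.93806170e-02, -3.91619539e+01,
        1.62993389e-02,  9.50999645e-03,  1.92700691e-05]), 'tool_pos': array([ 0.20405409, -0.59039109,  0.25550711]), 'tcp_rot': array([-3.74284486e-04,  8.14462153e-01, -5.80216245e-01, -6.08410033e-04]), 'contact_force': array([ 0.67621339, -0.66737706,  0.28086737]), 'moment': array([-0.03147773, -0.01642329,  0.04320129]), 'gripper_width': 0.08517974497950781}
scene {'fx': 469.11525676873237, 'fy': 469.11525676873237, 'cx': 273.92063890333463, 'cy': 208.3681724468536, 'rvec': array([ 1.41558627,  1.88459972, -1.04371993]), 'tvec': array([ 0.07335484, -0.21916721,  1.534532  ])}
top {'fx': 439.44619824773304, 'fy': 439.44619824773304, 'cx': 273.62887782903744, 'cy': 214.5914270798657, 'rvec': array([ 2.11269389, -2.14484148,  0.13348147]), 'tvec': array([0.0936597 , 0.58808386, 1.14681854])}
wrist {'fx': 341.670038785456, 'fy': 341.670038785456, 'cx': 281.43740234887605, 'cy': 207.2606636411158, 'rvec': array([-2.32586183,  1.65572734,  0.28003864]), 'tvec': array([-0.62462648, -0.04191785,  0.38126744])}
```

View pics/scene0.png

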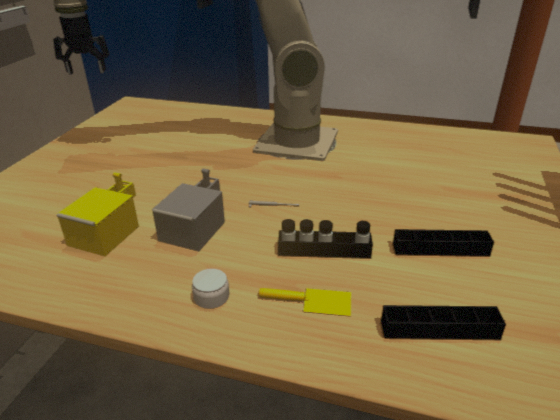

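View pics/top0.png

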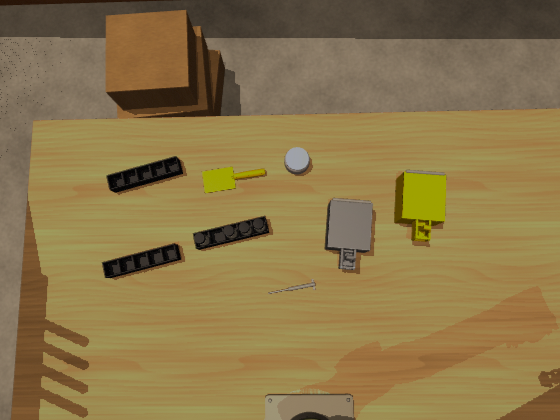

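View pics/wrist0.png

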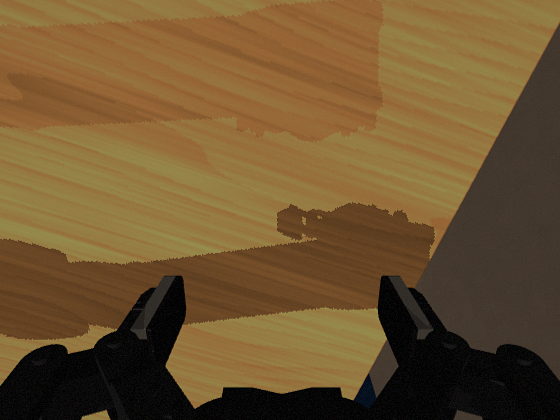

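```bash
cat > h.py <<'E'
import numpy as np, cv2
from scipy.spatial.transform import Rotation as R
def cam(c):
    Rm,_=cv2.Rodrigues(np.array(c['rvec'],float)); t=np.array(c['tvec'],float)
    K=np.array([[c['fx'],0,c['cx']],[0,c['fy'],c['cy']],[0,0,1]])
    return Rm,t,K
def ray(c,uv):
    Rm,t,K=cam(c); o=-Rm.T@t; d=Rm.T@np.linalg.inv(K)@np.array([uv[0],uv[1],1.]); return o,d/np.linalg.norm(d)
def onz(c,uv,z):
    o,d=ray(c,uv); return o+d*(z-o[2])/d[2]
def proj(c,P):
    Rm,t,K=cam(c); p=(Rm@np.atleast_2d(P).T).T+t; p=p@K.T; return p[:,:2]/p[:,2:]
def tri(l):
    A=0;b=0
    for c,uv in l:
        o,d=ray(c,uv); M=np.eye(3)-np.outer(d,d); A=A+M; b=b+M@o
    return np.linalg.solve(A,b)
E
python3 - <<'E'
import cv2
a=cv2.imread('pics/top0.png'); s=cv2.imread('pics/scene0.png')
cv2.imwrite('pics/c1.png',cv2.resize(a[185:305,180:380],None,fx=4,fy=4,interpolation=cv2.INTER_CUBIC)) 
cv2.imwrite('pics/c2.png',cv2.resize(s[160:260,150:390],None,fx=3.3,fy=3.3,interpolation=cv2.INTER_CUBIC))
E
```

```text
(no output)
```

View pics/c1.png

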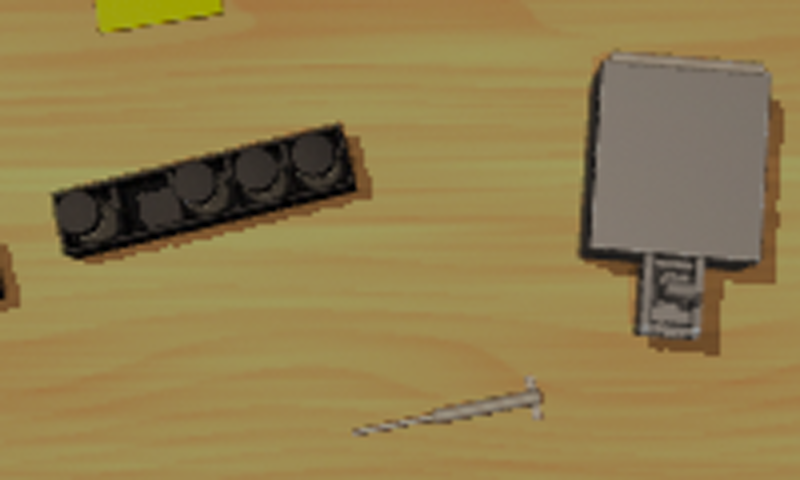

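View pics/c2.png

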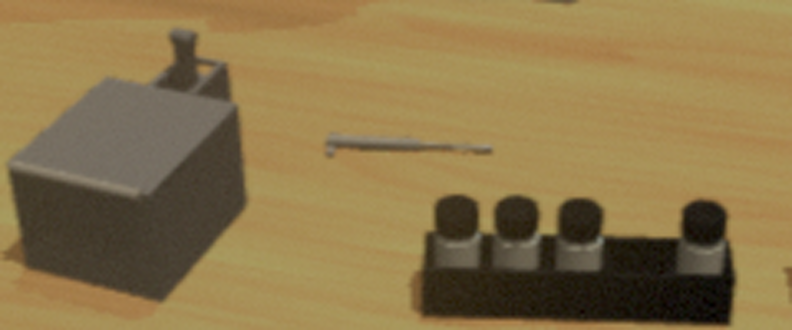

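```bash
python3 - <<'E'
from workcell import *
from h import *
T=calibration('top');S=calibration('scene')
f=lambda x,y:(x/4+180-.375,y/4+185-.375)
g=lambda x,y:(x/3.3+150-.35,y/3.3+160-.35)
for n,p in dict(tl=(605,58),tr=(770,68),br=(760,264),bl=(590,248)).items(): print(n,onz(T,f(*p),.089))
print('roll tri',tri([(T,f(678,287)),(S,g(183,36))]), onz(T,f(678,287),.119))
# scene cover corners
for n,p in dict(nearleft=(110,78),nearrightS=(240,106),farR=(145,196),farL=(10,163)).items(): print(n,onz(S,g(*p),.089))
# rack corners top z=.04
for n,p in dict(a=(52,193),b=(342,124),c=(357,190),d=(66,257)).items(): print(n,onz(T,f(*p),.04))
for n,p in dict(c1=(78,212),c2=(198,184),c3=(257,167),c4=(315,153)).items(): print(n,onz(T,f(*p),.076))
for n,p in dict(d=(703,209),c=(580,208),b=(516,206),a=(457,204)).items(): print(n,onz(S,g(*p),.076))
E
```

```text
tl [ 0.62126409 -0.06702019  0.089     ]
tr [ 0.6126483  -0.17416122  0.089     ]
br [ 0.48493918 -0.16179308  0.089     ]
bl [ 0.49686939 -0.05331369  0.089     ]
roll tri [ 0.46912887 -0.10411263  0.12190469] [ 0.46929919 -0.1045439   0.119     ]
nearleft [ 0.48706505 -0.15793863  0.089     ]
nearrightS [ 0.49977824 -0.05014461  0.089     ]
farR [ 0.62201484 -0.06694283  0.089     ]
farL [ 0.60955689 -0.17212593  0.089     ]
a [0.54380701 0.3065826  0.04      ]
b [0.58797119 0.10820678 0.04      ]
c [0.54249835 0.09846922 0.04      ]
d [0.5000194  0.29636774 0.04      ]
c1 [0.52677255 0.28143209 0.076     ]
c2 [0.54406978 0.20205208 0.076     ]
c3 [0.5547311  0.16299194 0.076     ]
c4 [0.56341452 0.12456914 0.076     ]
d [0.52356479 0.2811036  0.076     ]
c [0.54322341 0.20421255 0.076     ]
b [0.55185754 0.1635835  0.076     ]
a [0.55969418 0.12584036 0.076     ]
```

The scene shows three black racks in the top view: filled (232,232), empty (142,261) and empty (145,174). The filled one is nearest the base and its second slot from the +y end is free, so it is the rack. The cases are grey (350,225) and yellow (424,200), so the grey one is mine. Crops c1 and c2 confirm both. The roll is at about (0.4685,-0.1035,0.119) and the case yaw is about -0.115.

```bash
cat > plan.py <<'E'
from workcell import *
from h import *
def rot(s=None):
    s=s or state(); q=s['tcp_rot']; return R.from_quat([q[1],q[2],q[3],q[0]])
def goal(yaw): # tool down, tool x at world angle yaw
    c,s=np.cos(yaw),np.sin(yaw); return R.from_matrix(np.array([[c,s,0],[s,-c,0],[0,0,-1]]))
def delta(p,yaw,s=None):
    s=s or state(); r0=rot(s); g=goal(yaw)
    print('pos',s['tool_pos'].round(4),'rotvec tool',(r0.inv()*g).as_rotvec().round(4))
    d=np.array(p)-s['tool_pos']
    print('shift cm, present axes',(r0.inv().apply(d)*100).round(2),' goal axes',(g.inv().apply(d)*100).round(2))
E
python3 - <<'E'
from plan import *
delta([.4685,-.1035,.25],-np.pi/2-.115)
E
```

```text
pos [ 0.2041 -0.5905  0.2557] rotvec tool [3.000e-04 1.000e-03 4.478e-01]
shift cm, present axes [-37.39 -40.9    0.61]  goal axes [-51.41 -20.68   0.57]
```

Emit:
apply_moves(deltas=[[4.5,0,0,0,0,0,0.112],[4.5,0,0,0,0,0,0.112],[4.5,0,0,0,0,0,0.112],[4.5,0,0,0,0,0,0.112],[4.5,-3.2,-1.3,0,0,0,0],[4.5,-3.2,-1.3,0,0,0,0],[4.5,-3.2,-1.3,0,0,0,0],[4.5,-3.2,-1.3,0,0,0,0],[4.5,-3.2,-1.3,0,0,0,0],[4.5,-3.2,-1.3,0,0,0,0]])

```text
t: 1.15
tool_pos: [0.3042, -0.4075, 0.2562]
tcp_rot: [-0.0, -0.665, 0.747, 0.0]
contact_force: [0.5, -0.2, -0.2]
gripper_width: 0.045
```

Emit:
apply_moves(deltas=[[4.5,-3.2,-1.3,0,0,0,0],[4.5,-3.2,-1.3,0,0,0,0],[4.5,-3.2,-1.3,0,0,0,0],[4.5,-3.2,-1.3,0,0,0,0],[4.5,-3.2,-1.3,0,0,0,0],[4.5,-3.2,-1.3,0,0,0,0],[4.5,-3.2,-1.3,0,0,0,0],[4.5,-3.2,-1.3,0,0,0,0],[4.5,-3.2,-1.3,0,0,0,0],[4.5,0,0,0,0,0,0]])

```text
t: 2.15
tool_pos: [0.4547, -0.1317, 0.2563]
tcp_rot: [0.001, -0.668, 0.744, 0.0]
contact_force: [-0.4, 0.2, -0.0]
gripper_width: 0.0453
```

```bash
python3 - <<'E'
from plan import *
delta([.4685,-.1035,.25],-np.pi/2-.115)
s=state();print(s['t'],s['contact_force'],s['gripper_width'],s['q'].round(2))
c=calibration('wrist');cv2.imwrite('pics/w1.png',read_camera('wrist'))
import pickle;pickle.dump(c,open('w1.pkl','wb'))
print(proj(c,[[.4685,-.1035,.119],[.4685,-.1035,.125]]))
E
```

```text
pos [ 0.4547 -0.1317  0.2563] rotvec tool [-0.0006  0.0013  0.0065]
shift cm, present axes [-2.95 -1.06  0.64]  goal axes [-2.96 -1.04  0.63]
2.15 [-0.41016692  0.15060847 -0.03283788] 0.04526136389805171 [ 0.65  0.02 -0.46  1.82  0.01  1.3  -1.5 ]
[[244.43643559 191.00063135]
 [243.63545053 193.225168  ]]
```

View pics/w1.png

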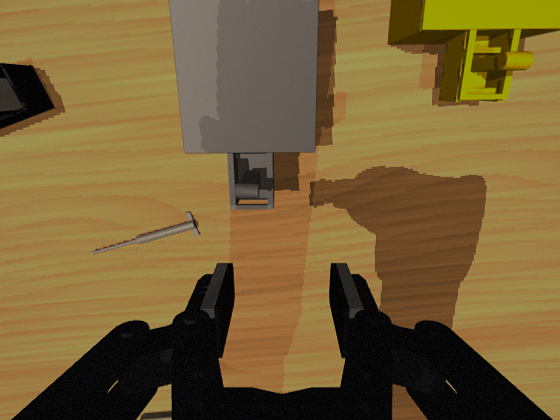

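```bash
python3 - <<'E'
import cv2
a=cv2.imread('pics/w1.png')
cv2.imwrite('pics/c3.png',cv2.resize(a[140:220,160:340],None,fx=4.4,fy=4.4,interpolation=cv2.INTER_CUBIC)) 
E
```

```text
(no output)
```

View pics/c3.png

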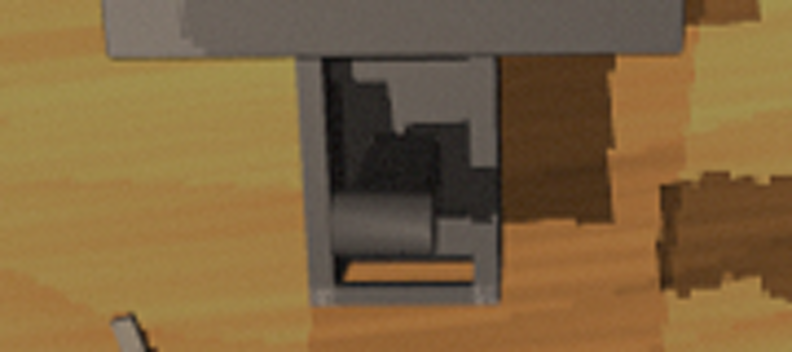

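```bash
python3 - <<'E'
from plan import *
import pickle
c=pickle.load(open('w1.pkl','rb'))
g=lambda x,y:(x/4.4+160-.4,y/4.4+140-.4)
print(onz(c,g(383,221),.119))
a,b=onz(c,g(107,57),.089),onz(c,g(685,50),.089)
print(a,b,(a+b)/2,np.arctan2((a-b)[0],(a-b)[1]),np.linalg.norm(a-b))
print(onz(c,g(313,300),.089),onz(c,g(500,300),.089))
E
```

```text
[ 0.4692569  -0.10534555  0.119     ]
[ 0.49879117 -0.05354363  0.089     ] [ 0.48826858 -0.16316924  0.089     ] [ 0.49352988 -0.10835643  0.089     ] 0.0956934225720533 0.11012946263171229
[ 0.44605732 -0.08492757  0.089     ] [ 0.44200345 -0.12235021  0.089     ]
```

```bash
python3 - <<'E'
from plan import *
delta([.469,-.1047,.125],-np.pi/2-.108)
E
```

```text
pos [ 0.4537 -0.1342  0.2562] rotvec tool [ 0.0001  0.0004 -0.003 ]
shift cm, present axes [-3.1  -1.19 13.12]  goal axes [-3.1  -1.2  13.12]
```

Emit:
apply_moves(deltas=[[4.5,-1.55,-0.6,2,0,0,0],[4.5,-1.55,-0.6,2,0,0,0],[4.5,0,0,2,0,0,0],[4.5,0,0,2,0,0,0],[4.5,0,0,0,0,0,0],[4.5,0,0,0,0,0,0],[4.5,0,0,0,0,0,0]])

```text
t: 2.9
tool_pos: [0.469, -0.1075, 0.1775]
tcp_rot: [0.0, -0.665, 0.747, -0.001]
contact_force: [-0.1, -0.3, -0.3]
gripper_width: 0.045
```

```bash
python3 - <<'E'
from plan import *
delta([.469,-.1047,.125],-np.pi/2-.108)
s=state();print(s['t'],s['contact_force'])
import pickle
c=calibration('wrist');cv2.imwrite('pics/w2.png',read_camera('wrist'));pickle.dump(c,open('w2.pkl','wb'))
print(proj(c,[[.469,-.1047,.119]]))
E
```

```text
pos [ 0.469  -0.1075  0.1775] rotvec tool [-0.0015 -0.0005 -0.008 ]
shift cm, present axes [-0.28  0.04  5.25]  goal axes [-0.28  0.03  5.25]
2.9 [-0.08089784 -0.32086553 -0.29578382]
[[277.67761828 248.5336228 ]]
```

View pics/w2.png

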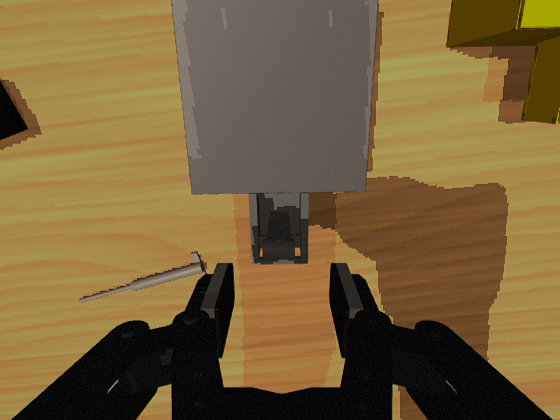

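```bash
python3 - <<'E'
from plan import *
import pickle
a=cv2.imread('pics/w2.png')
cv2.imwrite('pics/c4.png',cv2.resize(a[190:270,230:330],None,fx=7,fy=7,interpolation=cv2.INTER_CUBIC)) 
c=pickle.load(open('w2.pkl','rb'))
A,b=onz(c,(192,193),.089),onz(c,(366,191),.089); print((A+b)/2,np.arctan2((A-b)[0],(A-b)[1]))
E
```

```text
[ 0.49354717 -0.10820244  0.089     ] 0.10395895194356634
```

View pics/c4.png

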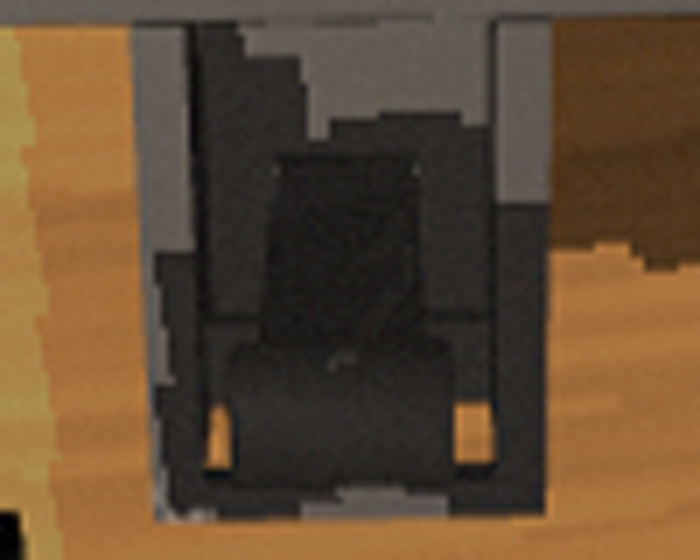

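Emit:
apply_moves(deltas=[[4.5,-0.12,0.02,1.75,0,0,0],[4.5,-0.12,0.01,1.75,0,0,0],[4.5,0,0,1.75,0,0,0],[4.5,0,0,0,0,0,0],[4.5,0,0,0,0,0,0],[4.5,0,0,0,0,0,0]])

```text
t: 3.55
tool_pos: [0.4693, -0.1047, 0.1251]
tcp_rot: [0.0, -0.665, 0.747, -0.001]
contact_force: [0.2, -0.1, -0.5]
gripper_width: 0.0449
```

```bash
python3 - <<'E'
from plan import *
delta([.469,-.105,.125],-np.pi/2-.108)
s=state();print(s['t'],s['contact_force'],s['gripper_width'])
cv2.imwrite('pics/w3.png',read_camera('wrist'))
E
```

```text
pos [ 0.4693 -0.1047  0.1251] rotvec tool [-0.0018 -0.0004 -0.0073]
shift cm, present axes [0.03 0.02 0.01]  goal axes [0.03 0.03 0.01]
3.55 [ 0.20326836 -0.12351769 -0.45292551] 0.04487047790498425
```

View pics/w3.png

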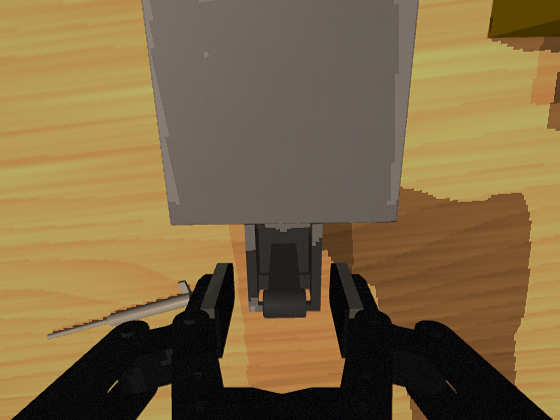

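Emit:
apply_moves(deltas=[[1.6,0,0,0,0,0,0],[1.6,0,0,0,0,0,0],[1.6,0,0,0,0,0,0],[1.6,0,0,0,0,0,0],[1.6,0,0,0,0,0,0],[1.6,0,0,0,0,0,0]], newtons=30)

```text
t: 4.2
tool_pos: [0.4687, -0.1055, 0.1244]
tcp_rot: [-0.0, -0.665, 0.747, -0.001]
contact_force: [-2.3, -5.4, 6.2]
gripper_width: 0.0171
```

```bash
python3 - <<'E'
from plan import *
s=state();print(s['t'],s['tool_pos'],s['contact_force'],s['gripper_width'])
cv2.imwrite('pics/w4.png',read_camera('wrist')[150:,100:460])
E
```

```text
4.2 [ 0.46873962 -0.10548895  0.12437783] [-2.25967633 -5.43514656  6.19141869] 0.017070011802204858
```

View pics/w4.png

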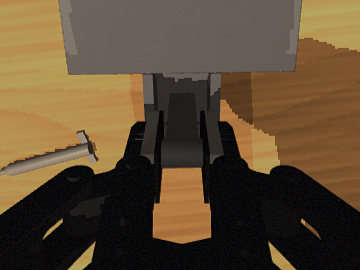

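Emit:
apply_moves(deltas=[[1.6,0.05,0,-0.05,0,0,0],[1.6,0,0,0,0,0,0],[1.6,0,0,0,0,0,0]])

```text
t: 4.55
tool_pos: [0.4687, -0.1055, 0.1245]
tcp_rot: [-0.0, -0.665, 0.747, -0.0]
contact_force: [0.7, -5.3, 2.4]
gripper_width: 0.0175
```

Emit:
apply_moves(deltas=[[1.6,0.06,0,-0.03,0,0,0],[1.6,0,0,0,0,0,0],[1.6,0,0,0,0,0,0]])

```text
t: 4.85
tool_pos: [0.4687, -0.1056, 0.1246]
tcp_rot: [0.0, -0.665, 0.747, -0.0]
contact_force: [3.1, -4.8, -1.6]
gripper_width: 0.0171
```

Emit:
apply_moves(deltas=[[1.6,0,0,0,0,0,0]])

```text
t: 4.95
tool_pos: [0.4686, -0.1056, 0.1246]
tcp_rot: [0.0, -0.665, 0.747, -0.0]
contact_force: [3.5, -3.5, -1.5]
gripper_width: 0.0175
```

Emit:
apply_moves(deltas=[[1.6,0,0,0,0,0,0]])

```text
t: 5.05
tool_pos: [0.4686, -0.1056, 0.1246]
tcp_rot: [0.0, -0.665, 0.747, -0.0]
contact_force: [3.5, -4.3, -1.6]
gripper_width: 0.017
```

Emit:
apply_moves(deltas=[[1.6,0.04,-0.1,0.02,0,0,0],[1.6,0,0,0,0,0,0],[1.6,0,0,0,0,0,0]])

```text
t: 5.35
tool_pos: [0.4691, -0.1058, 0.1244]
tcp_rot: [-0.0, -0.665, 0.747, 0.0]
contact_force: [-1.8, -1.2, 4.1]
gripper_width: 0.0173
```

Emit:
apply_moves(deltas=[[1.6,0,-0.1,0,0,0,0],[1.6,0,0,0,0,0,0],[1.6,0,0,0,0,0,0]])

```text
t: 5.65
tool_pos: [0.4704, -0.1059, 0.1244]
tcp_rot: [0.0, -0.665, 0.747, 0.0]
contact_force: [-3.0, 0.5, 3.8]
gripper_width: 0.0174
```

Emit:
apply_moves(deltas=[[1.6,0,-0.1,0,0,0,0],[1.6,0,0,0,0,0,0]])

```text
t: 5.85
tool_pos: [0.4715, -0.106, 0.1244]
tcp_rot: [0.0, -0.665, 0.747, 0.0]
contact_force: [-2.3, 2.0, 4.2]
gripper_width: 0.0171
```

Emit:
apply_moves(deltas=[[1.6,0,-0.1,0,0,0,0],[1.6,0,0,0,0,0,0]])

```text
t: 6.05
tool_pos: [0.4725, -0.1062, 0.1244]
tcp_rot: [0.0, -0.665, 0.747, 0.0]
contact_force: [-2.3, 1.3, 3.8]
gripper_width: 0.0172
```

Emit:
apply_moves(deltas=[[1.6,0,-0.1,0,0,0,0],[1.6,0,0,0,0,0,0]])

```text
t: 6.25
tool_pos: [0.4735, -0.1063, 0.1244]
tcp_rot: [0.0, -0.665, 0.747, 0.0]
contact_force: [-2.0, 2.3, 4.6]
gripper_width: 0.0174
```

Emit:
apply_moves(deltas=[[1.6,0,-0.05,0,0,0,0],[1.6,0,0,0,0,0,0]])

```text
t: 6.45
tool_pos: [0.4739, -0.1064, 0.1244]
tcp_rot: [0.0, -0.665, 0.747, 0.0]
contact_force: [-2.4, 2.7, 5.0]
gripper_width: 0.0169
```

Emit:
apply_moves(deltas=[[1.6,0,-0.05,0,0,0,0],[1.6,0,0,0,0,0,0]])

```text
t: 6.65
tool_pos: [0.4744, -0.1065, 0.1244]
tcp_rot: [0.0, -0.665, 0.747, 0.0]
contact_force: [-2.9, 4.8, 4.9]
gripper_width: 0.0169
```

Emit:
apply_moves(deltas=[[1.6,0,-0.05,0,0,0,0],[1.6,0,0,0,0,0,0]])

```text
t: 6.85
tool_pos: [0.4749, -0.1065, 0.1244]
tcp_rot: [0.0, -0.665, 0.747, 0.0]
contact_force: [-2.3, 5.2, 5.0]
gripper_width: 0.0174
```

Emit:
apply_moves(deltas=[[1.6,0,-0.05,0,0,0,0],[1.6,0,0,0,0,0,0]])

```text
t: 7.05
tool_pos: [0.4754, -0.1066, 0.1244]
tcp_rot: [0.0, -0.665, 0.747, 0.0]
contact_force: [-2.4, 4.2, 5.0]
gripper_width: 0.0172
```

Emit:
apply_moves(deltas=[[1.6,-0.05,-0.05,0.0,0,0,0],[1.6,0,0,0,0,0,0]])

```text
t: 7.25
tool_pos: [0.4758, -0.1066, 0.1244]
tcp_rot: [-0.0, -0.665, 0.747, -0.0]
contact_force: [-2.0, 3.0, 6.2]
gripper_width: 0.0172
```

Emit:
apply_moves(deltas=[[1.6,0,-0.05,0,0,0,0],[1.6,0,0,0,0,0,0]])

```text
t: 7.45
tool_pos: [0.4763, -0.1066, 0.1244]
tcp_rot: [-0.0, -0.665, 0.747, -0.0]
contact_force: [-2.9, 2.7, 4.4]
gripper_width: 0.017
```

Emit:
apply_moves(deltas=[[1.6,0,-0.05,0,0,0,0],[1.6,0,0,0,0,0,0]])

```text
t: 7.65
tool_pos: [0.4768, -0.1066, 0.1244]
tcp_rot: [-0.0, -0.665, 0.747, -0.0]
contact_force: [-2.0, 2.6, 5.0]
gripper_width: 0.017
```

Emit:
apply_moves(deltas=[[1.6,0,-0.05,0,0,0,0],[1.6,0,0,0,0,0,0]])

```text
t: 7.85
tool_pos: [0.4773, -0.1067, 0.1244]
tcp_rot: [-0.0, -0.665, 0.747, -0.0]
contact_force: [-2.4, 2.2, 6.0]
gripper_width: 0.0171
```

```bash
python3 - <<'E'
from plan import *
a=read_camera('wrist')[150:,100:460]; b=cv2.imread('pics/w4.png')
f=lambda i:cv2.resize(i[50:170,120:240],None,fx=3.3,fy=3.3,interpolation=cv2.INTER_CUBIC)
cv2.imwrite('pics/c5.png',cv2.convertScaleAbs(np.hstack([f(b),f(a)]),alpha=1.8))
E
```

```text
(no output)
```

View pics/c5.png

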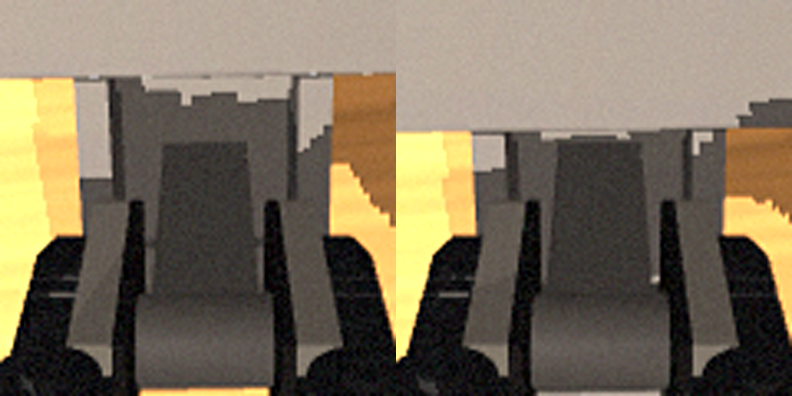

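The roll stays fixed between the pads while the cover edge comes closer, so the tab is sliding in.

Emit:
apply_moves(deltas=[[1.6,0,-0.05,-0.01,0,0,0],[1.6,0,0,0,0,0,0]])

```text
t: 8.1
tool_pos: [0.4777, -0.1067, 0.1244]
tcp_rot: [-0.0, -0.665, 0.747, 0.0]
contact_force: [-3.1, 1.7, 4.7]
gripper_width: 0.0173
```

Emit:
apply_moves(deltas=[[1.6,0,-0.05,0,0,0,0],[1.6,0,0,0,0,0,0]])

```text
t: 8.3
tool_pos: [0.4783, -0.1068, 0.1244]
tcp_rot: [-0.0, -0.665, 0.747, 0.0]
contact_force: [-2.9, 2.1, 3.6]
gripper_width: 0.0172
```

Emit:
apply_moves(deltas=[[1.6,0,-0.05,0,0,0,0],[1.6,0,0,0,0,0,0]])

```text
t: 8.5
tool_pos: [0.4788, -0.1068, 0.1245]
tcp_rot: [-0.0, -0.665, 0.747, -0.0]
contact_force: [-3.1, 2.2, 3.5]
gripper_width: 0.0172
```

Emit:
apply_moves(deltas=[[1.6,0,-0.05,0,0,0,0],[1.6,0,0,0,0,0,0]])

```text
t: 8.7
tool_pos: [0.4793, -0.1068, 0.1245]
tcp_rot: [-0.0, -0.665, 0.747, -0.0]
contact_force: [-4.0, 1.0, 3.8]
gripper_width: 0.0173
```

Emit:
apply_moves(deltas=[[1.6,0,-0.05,0,0,0,0],[1.6,0,0,0,0,0,0]])

```text
t: 8.9
tool_pos: [0.4798, -0.1069, 0.1244]
tcp_rot: [-0.0, -0.665, 0.747, -0.0]
contact_force: [-3.6, 2.0, 3.4]
gripper_width: 0.017
```

Emit:
apply_moves(deltas=[[1.6,0,-0.05,0,0,0,0],[1.6,0,0,0,0,0,0]])

```text
t: 9.1
tool_pos: [0.4803, -0.1069, 0.1245]
tcp_rot: [-0.0, -0.665, 0.747, -0.0]
contact_force: [-3.5, 0.4, 3.3]
gripper_width: 0.0172
```

Emit:
apply_moves(deltas=[[1.6,0,-0.05,0,0,0,0],[1.6,0,0,0,0,0,0]])

```text
t: 9.3
tool_pos: [0.4807, -0.107, 0.1244]
tcp_rot: [-0.0, -0.665, 0.747, 0.0]
contact_force: [-4.3, 1.6, 2.8]
gripper_width: 0.0167
```

Emit:
apply_moves(deltas=[[1.6,0,-0.05,0,0,0,0],[1.6,0,0,0,0,0,0]])

```text
t: 9.5
tool_pos: [0.4809, -0.107, 0.1244]
tcp_rot: [-0.0, -0.665, 0.747, 0.0]
contact_force: [-6.3, 1.3, 5.3]
gripper_width: 0.0171
```

Emit:
apply_moves(deltas=[[1.6,0,-0.05,0,0,0,0],[1.6,0,0,0,0,0,0]])

```text
t: 9.7
tool_pos: [0.481, -0.107, 0.1244]
tcp_rot: [-0.001, -0.665, 0.747, 0.001]
contact_force: [-8.5, 1.0, 7.3]
gripper_width: 0.0168
```

Emit:
apply_moves(deltas=[[1.6,0,0.12,0,0,0,0],[1.6,0,0,0,0,0,0],[1.6,0,0,0,0,0,0]])

```text
t: 10.0
tool_pos: [0.4807, -0.107, 0.1245]
tcp_rot: [-0.0, -0.665, 0.747, -0.0]
contact_force: [-3.7, 1.7, 2.7]
gripper_width: 0.0174
```

```bash
python3 - <<'E'
import numpy as np
f=lambda t:np.array([-13.7*np.cos(t)+3.2*np.sin(t),13.7*np.sin(t)+3.2*np.cos(t)])
def tab(ts):
    for a,b in zip(ts[:-1],ts[1:]):
        d=f(b)-f(a); print(round(b,2),'ty %.2f tz %.2f'%(-d[0],-d[1]))
tab(np.arange(0,.19,.03)); print(); tab(np.arange(.18,1.65,.06))
E
```

```text
0.03 ty -0.10 tz -0.41
0.06 ty -0.11 tz -0.41
0.09 ty -0.13 tz -0.40
0.12 ty -0.14 tz -0.40
0.15 ty -0.15 tz -0.39
0.18 ty -0.16 tz -0.39

0.24 ty -0.36 tz -0.76
0.3 ty -0.40 tz -0.74
0.36 ty -0.45 tz -0.72
0.42 ty -0.49 tz -0.69
0.48 ty -0.53 tz -0.66
0.54 ty -0.57 tz -0.62
0.6 ty -0.61 tz -0.59
0.66 ty -0.64 tz -0.55
0.72 ty -0.67 tz -0.51
0.78 ty -0.70 tz -0.47
0.84 ty -0.73 tz -0.43
0.9 ty -0.75 tz -0.38
0.96 ty -0.77 tz -0.34
1.02 ty -0.79 tz -0.29
1.08 ty -0.81 tz -0.24
1.14 ty -0.82 tz -0.19
1.2 ty -0.83 tz -0.14
1.26 ty -0.84 tz -0.09
1.32 ty -0.84 tz -0.04
1.38 ty -0.84 tz 0.01
1.44 ty -0.84 tz 0.06
1.5 ty -0.84 tz 0.11
1.56 ty -0.83 tz 0.16
1.62 ty -0.82 tz 0.21
```

Emit:
apply_moves(deltas=[[1.6,0,0.05,0,0,0,0],[1.6,0,0,-0.04,0,0,0],[1.6,0,0,0,0,0,0]])

```text
t: 10.3
tool_pos: [0.4799, -0.1069, 0.1246]
tcp_rot: [-0.0, -0.665, 0.747, 0.0]
contact_force: [-4.7, 1.3, -0.2]
gripper_width: 0.0173
```

Emit:
apply_moves(deltas=[[1.6,0,-0.1,-0.41,0,0,0],[1.6,0,0,0,0,0,0]])

```text
t: 10.5
tool_pos: [0.4813, -0.107, 0.1293]
tcp_rot: [0.0, -0.665, 0.747, -0.0]
contact_force: [-3.8, 0.7, 0.7]
gripper_width: 0.0172
```

Emit:
apply_moves(deltas=[[1.6,0,-0.1,-0.41,0,0,0],[1.6,0,0,0,0,0,0]])

```text
t: 10.7
tool_pos: [0.4824, -0.1071, 0.1336]
tcp_rot: [0.0, -0.665, 0.747, -0.0]
contact_force: [-3.1, 1.4, 0.4]
gripper_width: 0.0174
```

```bash
python3 - <<'E'
from plan import *
print(state()['contact_force'])
a=read_camera('wrist')[150:,100:460]; b=read_camera('scene')[150:260,140:240]
f=lambda i:cv2.resize(i[50:170,120:240],None,fx=3.3,fy=3.3,interpolation=cv2.INTER_CUBIC)
cv2.imwrite('pics/c6.png',cv2.convertScaleAbs(np.hstack([f(a),cv2.resize(b,(396,396),interpolation=cv2.INTER_CUBIC)]),alpha=1.8))
E
```

```text
[-3.05483324  1.38988291  0.39042543]
```

View pics/c6.png

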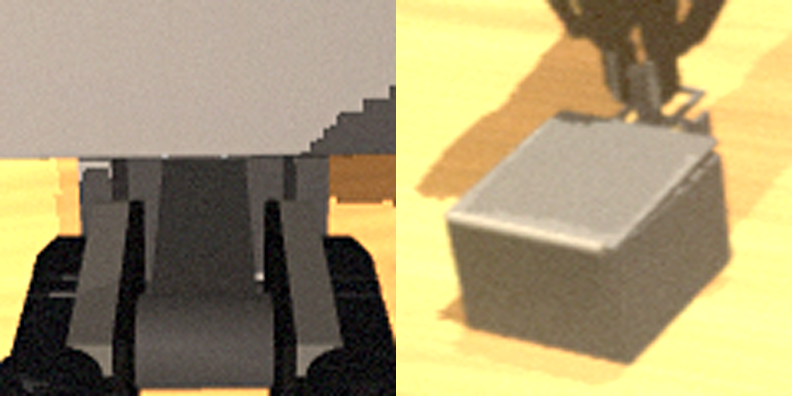

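Emit:
apply_moves(deltas=[[1.6,0,-0.13,-0.4,0,0,0],[1.6,0,-0.14,-0.4,0,0,0],[1.6,0,0,0,0,0,0]])

```text
t: 11.1
tool_pos: [0.4854, -0.1074, 0.1418]
tcp_rot: [0.0, -0.665, 0.747, -0.0]
contact_force: [-3.9, 0.6, 1.1]
gripper_width: 0.0171
```

Emit:
apply_moves(deltas=[[1.6,0,-0.15,-0.39,0,0,0],[1.6,0,-0.16,-0.39,0,0,0],[1.6,0,0,0,0,0,0]])

```text
t: 11.4
tool_pos: [0.4885, -0.1078, 0.1496]
tcp_rot: [0.0, -0.665, 0.747, -0.001]
contact_force: [-3.6, 0.4, 1.0]
gripper_width: 0.0173
```

Emit:
apply_moves(deltas=[[1.6,0,-0.18,-0.38,0,0,0],[1.6,0,-0.18,-0.38,0,0,0],[1.6,0,-0.2,-0.37,0,0,0],[1.6,0,-0.2,-0.37,0,0,0],[1.6,0,0,0,0,0,0]])

```text
t: 11.9
tool_pos: [0.4962, -0.1086, 0.1647]
tcp_rot: [0.0, -0.665, 0.747, -0.001]
contact_force: [-1.8, 1.6, 2.0]
gripper_width: 0.0175
```

Emit:
apply_moves(deltas=[[1.6,0,-0.45,-0.72,0,0,0],[1.6,0,-0.49,-0.69,0,0,0],[1.6,0,-0.53,-0.66,0,0,0],[1.6,0,0,0,0,0,0]])

```text
t: 12.3
tool_pos: [0.5116, -0.1102, 0.1861]
tcp_rot: [0.001, -0.665, 0.747, -0.001]
contact_force: [-2.2, 2.1, 2.8]
gripper_width: 0.0168
```

Emit:
apply_moves(deltas=[[1.6,0,-0.57,-0.62,0,0,0],[1.6,0,-0.61,-0.59,0,0,0],[1.6,0,-0.64,-0.55,0,0,0],[1.6,0,0,0,0,0,0]])

```text
t: 12.7
tool_pos: [0.5292, -0.112, 0.203]
tcp_rot: [0.001, -0.665, 0.746, -0.001]
contact_force: [-1.9, 3.9, 1.8]
gripper_width: 0.0171
```

```bash
cat > chk.py <<'E'
from plan import *
s=state();ex=np.array([np.cos(.105),-np.sin(.105),0]);p=s['tool_pos']-[.6172,-.1208,.0925]
X=p@ex*100;Z=p[2]*100;F=s['contact_force']
rr=np.hypot(X,Z); L=np.sqrt(rr**2-3.2**2); th=np.arctan2(Z,-X)-np.arctan2(3.2,L)
u=np.array([np.cos(th),0,-np.sin(th)]) # toward hinge in (case x,z)
Fx=F@ex; print('t',s['t'],'theta',th.round(3),'L',L.round(2),'push in N',-(Fx*np.cos(th)-F[2]*np.sin(th)).round(2),'tangential',(Fx*np.sin(th)+F[2]*np.cos(th)).round(2),'lat',F[1].round(1),F.round(1))
E
python3 chk.py
```

```text
t 12.7 theta 0.668 L 13.78 push in N 2.88 tangential 0.0 lat 3.9 [-1.9  3.9  1.8]
```

Emit:
apply_moves(deltas=[[1.6,-0.04,-0.67,-0.51,0,0,0],[1.6,0,-0.7,-0.47,0,0,0],[1.6,0,-0.73,-0.43,0,0,0],[1.6,0,-0.75,-0.38,0,0,0],[1.6,0,0,0,0,0,0]])

```text
t: 13.2
tool_pos: [0.5573, -0.1149, 0.2205]
tcp_rot: [0.001, -0.665, 0.746, -0.0]
contact_force: [-2.4, 3.1, 2.0]
gripper_width: 0.0171
```

```bash
python3 chk.py
```

```text
t 13.2 theta 0.903 L 13.78 push in N 3.27 tangential -0.83 lat 3.1 [-2.4  3.1  2. ]
```

Emit:
apply_moves(deltas=[[1.6,-0.03,-0.77,-0.34,0,0,0],[1.6,0,-0.79,-0.29,0,0,0],[1.6,0,-0.81,-0.24,0,0,0],[1.6,0,-0.82,-0.19,0,0,0],[1.6,0,0,0,0,0,0]])

```text
t: 13.7
tool_pos: [0.5889, -0.1181, 0.2309]
tcp_rot: [0.001, -0.665, 0.746, -0.0]
contact_force: [0.4, 4.4, 2.9]
gripper_width: 0.0163
```

```bash
python3 chk.py
```

```text
t 13.7 theta 1.14 L 13.76 push in N 2.66 tangential 1.18 lat 4.4 [0.4 4.4 2.9]
```

Emit:
apply_moves(deltas=[[1.6,-0.04,-0.83,-0.14,0,0,0],[1.6,0,-0.84,-0.09,0,0,0],[1.6,0,-0.84,-0.04,0,0,0],[1.6,0,0,0,0,0,0]])

```text
t: 14.1
tool_pos: [0.6137, -0.1206, 0.2334]
tcp_rot: [0.001, -0.665, 0.746, -0.0]
contact_force: [0.6, 4.6, 4.5]
gripper_width: 0.0172
```

```bash
python3 chk.py;  python3 - <<'E'
from plan import *
a=read_camera('wrist'); b=read_camera('scene')[60:270,60:340]
cv2.imwrite('pics/c7.png',cv2.convertScaleAbs(np.hstack([cv2.resize(a,(400,300)),cv2.resize(b,(400,300),interpolation=cv2.INTER_CUBIC)]),alpha=1.6))
E
```

```text
t 14.1 theta 1.317 L 13.73 push in N 4.31 tangential 1.27 lat 4.6 [0.6 4.6 4.5]
```

View pics/c7.png

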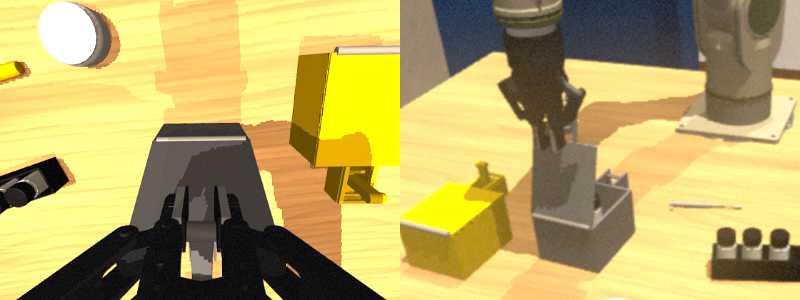

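Emit:
apply_moves(deltas=[[1.6,-0.04,-0.84,-0.04,0,0,0],[1.6,0,-0.84,0.05,0,0,0],[1.6,0,-0.84,0.11,0,0,0],[1.6,0,-0.83,0.15,0,0,0],[1.6,0,-0.4,0.08,0,0,0],[1.6,0,0,0,0,0,0]])

```text
t: 14.8
tool_pos: [0.6507, -0.1244, 0.2299]
tcp_rot: [0.001, -0.665, 0.746, -0.0]
contact_force: [1.5, 4.6, 2.7]
gripper_width: 0.0171
```

```bash
python3 chk.py;  python3 - <<'E'
from plan import *
b=read_camera('scene')[60:270,60:340];a=read_camera('top')[150:300,260:460]
cv2.imwrite('pics/c8.png',cv2.convertScaleAbs(np.hstack([cv2.resize(a,(400,300)),cv2.resize(b,(400,300),interpolation=cv2.INTER_CUBIC)]),alpha=1.6))
E
```

```text
t 14.8 theta 1.583 L 13.78 push in N 2.76 tangential 0.98 lat 4.6 [1.5 4.6 2.7]
```

View pics/c8.png

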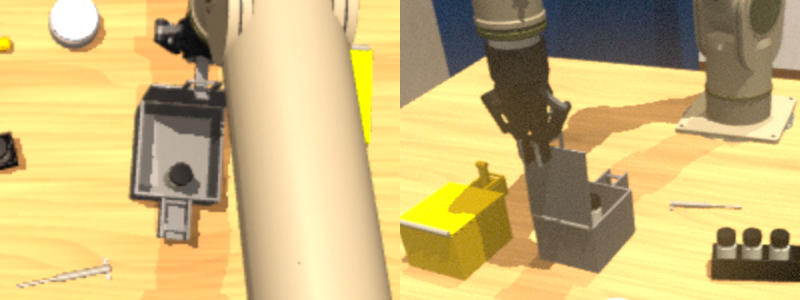

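Emit:
apply_moves(deltas=[[1.6,-0.06,0,0,0,0,0],[2.4,0,0,0,0,0,0],[4.0,0,0,0,0,0,0],[4.0,0,0,0,0,0,0],[4.0,0,0,0,0,0,0]])

```text
t: 15.4
tool_pos: [0.6503, -0.125, 0.2297]
tcp_rot: [-0.0, -0.665, 0.747, -0.0]
contact_force: [-0.7, -0.1, 0.1]
gripper_width: 0.0401
```

```bash
python3 - <<'E'
from plan import *
s=state();print(s['tool_pos'],s['contact_force'],s['gripper_width'],s['q'].round(2))
b=read_camera('scene')[90:270,120:320];a=read_camera('wrist')
cv2.imwrite('pics/c9.png',cv2.convertScaleAbs(np.hstack([cv2.resize(a,(400,300)),cv2.resize(b,(390,300),interpolation=cv2.INTER_CUBIC)]),alpha=1.6))
E
```

```text
[ 0.65034121 -0.12502047  0.22968621] [-0.66849853 -0.07820601  0.12408737] 0.04013481200125488 [ 0.45  0.47 -0.46  1.37  0.21  1.35 -1.7 ]
```

View pics/c9.png

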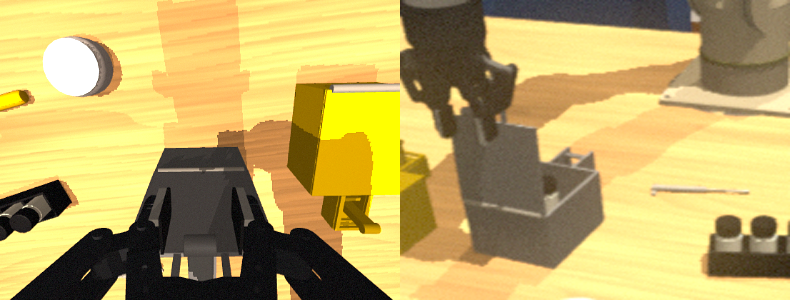

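Released; the cover stands. Raising straight up.

Emit:
apply_moves(deltas=[[4.0,0,0,-2,0,0,0],[4.0,0,0,-2.5,0,0,0],[4.0,0,0,-2.5,0,0,0],[4.0,0,0,-2.5,0,0,0],[4.0,0,1.5,0,0,0,0],[4.0,0,3,0,0,0,0],[4.0,0,3,0,0,0,0],[4.0,0,3,0,0,0,0],[4.0,0,3,0,0,0,0],[4.0,0,2.5,0,0,0,0]])

```text
t: 16.5
tool_pos: [0.4902, -0.106, 0.325]
tcp_rot: [-0.0, -0.665, 0.747, -0.0]
contact_force: [-0.0, 0.2, 0.8]
gripper_width: 0.04
```

Emit:
apply_moves(deltas=[[4.0,0,1.0,0,0,0,0],[4.0,0,0,0,0,0,0],[4.0,0,0,0,0,0,0]])

```text
t: 16.8
tool_pos: [0.4824, -0.105, 0.325]
tcp_rot: [0.0, -0.665, 0.747, -0.0]
contact_force: [0.1, 0.1, 0.4]
gripper_width: 0.04
```

```bash
python3 - <<'E'
from plan import *
import pickle
s=state();print(s['t'],s['tool_pos'],s['contact_force'],s['gripper_width'],s['q'].round(2))
cs=[]
for n in ['wrist','top','scene']:
    c=calibration(n);i=read_camera(n);cv2.imwrite(f'pics/{n}5.png',i);cs.append(c)
pickle.dump(cs,open('cs5.pkl','wb'))
E
```

```text
16.8 [ 0.48238598 -0.10503278  0.3250383 ] [0.13237324 0.06773842 0.37930907] 0.03995803422777273 [ 0.6   0.04 -0.49  1.67  0.02  1.44 -1.58]
```

View pics/wrist5.png

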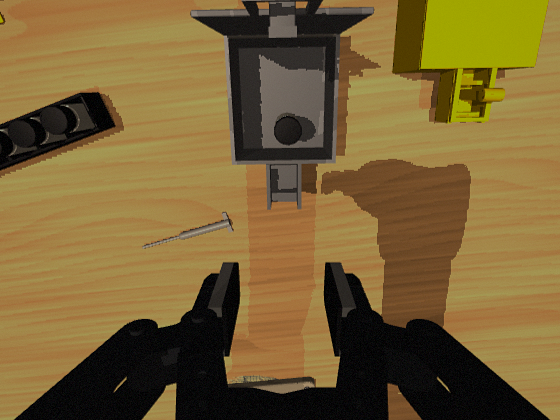

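View pics/top5.png

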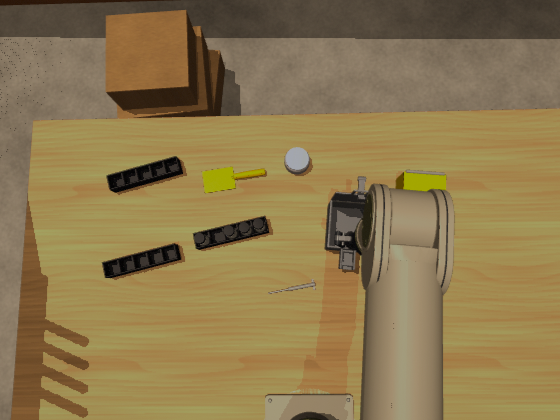

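```bash
python3 - <<'E'
from plan import *
import pickle
cs=pickle.load(open('cs5.pkl','rb'));c=cs[0]
a=cv2.imread('pics/wrist5.png')
g=cv2.cvtColor(a,cv2.COLOR_BGR2GRAY)
m=(g[110:150,265:312]<38).astype(np.uint8)
n,l,st,ce=cv2.connectedComponentsWithStats(m)
for i in range(1,n):
    if st[i,4]>60:print(st[i],ce[i]+[265,110])
cv2.imwrite('pics/c10.png',cv2.convertScaleAbs(cv2.resize(a[20:215,210:360],None,fx=3,fy=3,interpolation=cv2.INTER_CUBIC),alpha=1.6))
print(onz(c,(288,130),.076),onz(c,(288,130),.070))
E
```

```text
[  9   6  28  29 616] [287.71753247 130.1038961 ]
[ 0 38 47  2 78] [291.01282051 148.6025641 ]
[ 0.52613549 -0.11676104  0.076     ] [ 0.52545375 -0.11680804  0.07      ]
```

View pics/c10.png

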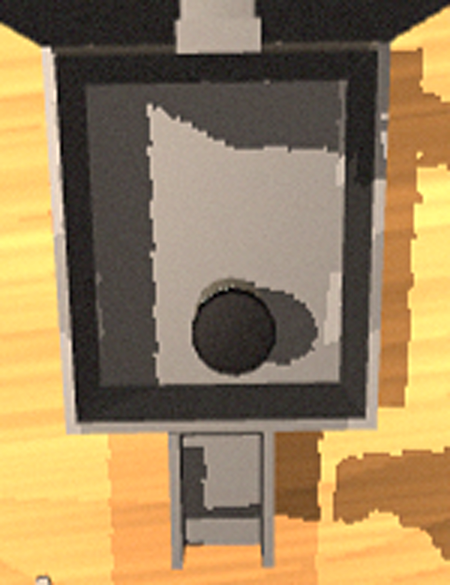

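```bash
python3 - <<'E'
from plan import *
delta([.5262,-.1167,.15],-np.pi/2-.105)
E
```

```text
pos [ 0.4824 -0.1049  0.3246] rotvec tool [ 0.0004  0.0006 -0.0099]
shift cm, present axes [ 0.68 -4.49 17.46]  goal axes [ 0.72 -4.48 17.46]
```

Emit:
apply_moves(deltas=[[4.4,0.35,-2.25,0.5,0,0,0],[4.4,0.35,-2.25,2,0,0,0],[4.4,0,0,3,0,0,0],[4.4,0,0,3,0,0,0],[4.4,0,0,3,0,0,0],[4.4,0,0,3,0,0,0],[4.4,0,0,3,0,0,0],[4.4,0,0,0,0,0,0],[4.4,0,0,0,0,0,0],[4.4,0,0,0,0,0,0]])

```text
t: 17.95
tool_pos: [0.5268, -0.1171, 0.1516]
tcp_rot: [0.001, -0.665, 0.747, -0.001]
contact_force: [-1.1, 0.1, 0.9]
gripper_width: 0.0442
```

```bash
python3 - <<'E'
from plan import *
delta([.5262,-.1167,.07],-np.pi/2-.105)
print(state()['t'])
c=calibration('wrist');a=read_camera('wrist');cv2.imwrite('pics/w6.png',cv2.convertScaleAbs(a,alpha=1.6))
print(proj(c,[[.5262,-.1167,.076]]))
E
```

```text
pos [ 0.5268 -0.1171  0.1516] rotvec tool [-0.0023 -0.0002 -0.0101]
shift cm, present axes [-0.03  0.08  8.16]  goal axes [-0.03  0.06  8.16]
17.95
[[281.96377313 236.82920109]]
```

View pics/w6.png

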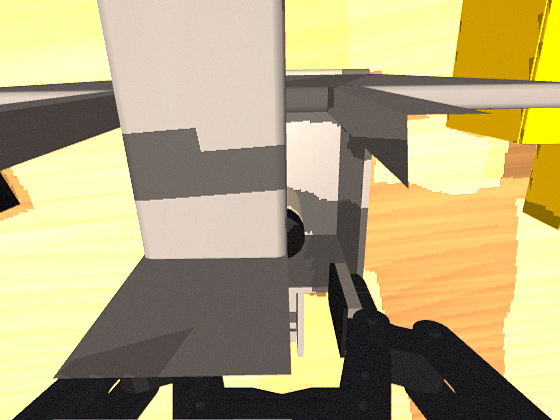

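```bash
python3 - <<'E'
from plan import *
c=calibration('wrist');Rm,t,K=cam(c);o=-Rm.T@t
s=state();print(o,rot(s).inv().apply(o-s['tool_pos']),s['q'].round(2),s['contact_force'])
a=read_camera('scene');cv2.imwrite('pics/s6.png',cv2.convertScaleAbs(cv2.resize(a[60:270,80:340],None,fx=3,fy=3,interpolation=cv2.INTER_CUBIC),alpha=1.4))
E
```

```text
[ 0.61201344 -0.12591041  0.27024616] [-0.00103827 -0.08604586 -0.11836614] [ 0.56  0.27 -0.48  1.8   0.14  1.11 -1.66] [-0.45210635 -0.65366883 -0.1229366 ]
```

View pics/s6.png

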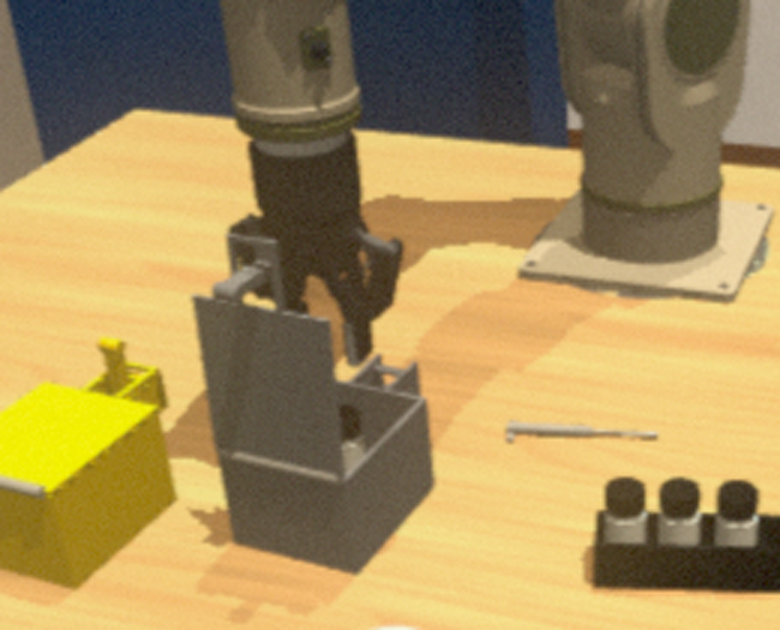

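Emit:
apply_moves(deltas=[[4.4,-0.03,0.07,2,0,0,0],[4.4,0,0,2,0,0,0],[4.4,0,0,0,0,0,0]])

```text
t: 18.35
tool_pos: [0.5239, -0.1166, 0.1087]
tcp_rot: [-0.001, -0.665, 0.747, 0.001]
contact_force: [-0.5, 0.2, -0.2]
gripper_width: 0.0442
```

Emit:
apply_moves(deltas=[[4.4,0,0,2,0,0,0],[4.4,0,0,1.2,0,0,0],[4.4,0,0,0.95,0,0,0],[4.4,0,0,0,0,0,0],[4.4,0,0,0,0,0,0]])

```text
t: 18.85
tool_pos: [0.5252, -0.1167, 0.069]
tcp_rot: [0.0, -0.665, 0.747, -0.0]
contact_force: [0.3, -0.8, -0.8]
gripper_width: 0.044
```

```bash
python3 - <<'E'
from plan import *
delta([.5262,-.1167,.07],-np.pi/2-.105)
a=read_camera('scene')[100:270,120:340];b=read_camera('wrist')
cv2.imwrite('pics/c11.png',cv2.convertScaleAbs(np.hstack([cv2.resize(b,(400,300)),cv2.resize(a,(400,300),interpolation=cv2.INTER_CUBIC)]),alpha=1.6))
E
```

```text
pos [ 0.5252 -0.1167  0.069 ] rotvec tool [-0.0004 -0.     -0.0102]
shift cm, present axes [-0.01 -0.1  -0.1 ]  goal axes [-0.01 -0.1  -0.1 ]
```

View pics/c11.png

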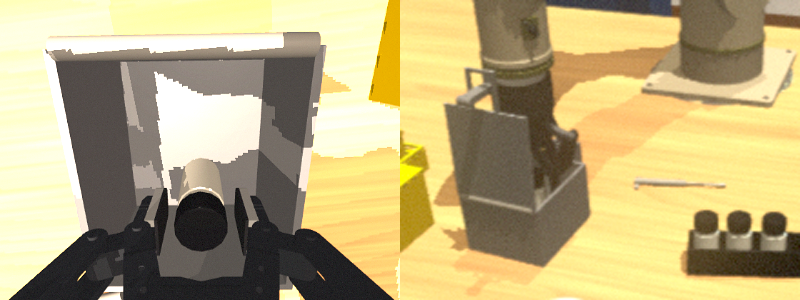

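Emit:
apply_moves(deltas=[[4.4,0,-0.1,-0.1,0,0,0],[2.6,0,0,0,0,0,0],[2.6,0,0,0,0,0,0],[2.6,0,0,0,0,0,0],[2.6,0,0,0,0,0,0],[2.6,0,0,0,0,0,0]], newtons=30)

```text
t: 19.55
tool_pos: [0.5264, -0.1168, 0.07]
tcp_rot: [0.0, -0.665, 0.747, -0.001]
contact_force: [-0.7, 0.1, 5.1]
gripper_width: 0.0289
```

Emit:
apply_moves(deltas=[[2.6,0,0,-1,0,0,0],[2.6,0,0,-2,0,0,0],[2.6,0,0,-3,0,0,0],[2.6,0,0.3,-3,0,0,0],[2.6,0,0.3,-3,0,0,0],[2.6,0,0,0,0,0,0]])

```text
t: 20.15
tool_pos: [0.5216, -0.1162, 0.194]
tcp_rot: [0.002, -0.665, 0.747, -0.003]
contact_force: [0.2, -0.3, 0.2]
gripper_width: 0.0293
```

```bash
python3 - <<'E'
from plan import *
s=state();print(s['tool_pos'],s['q'].round(2),s['t'])
a=read_camera('scene')[50:270,120:340];b=read_camera('wrist')
cv2.imwrite('pics/c12.png',cv2.convertScaleAbs(np.hstack([cv2.resize(b,(400,300)),cv2.resize(a,(400,400),interpolation=cv2.INTER_CUBIC)[:300]]),alpha=1.6))
E
```

```text
[ 0.52161713 -0.11620132  0.19401563] [ 0.57  0.21 -0.49  1.77  0.11  1.18 -1.64] 20.15
```

View pics/c12.png

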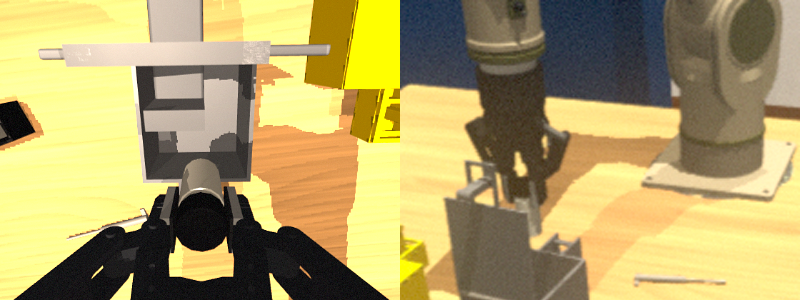

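Emit:
apply_moves(deltas=[[2.6,-1,2,-2,0,0,0],[2.6,-2,2,-2,0,0,0],[2.6,-3,1,-2,0,0,0],[2.6,-3,0,0,0,0,0],[2.6,-3,0,0,0,0,0],[2.6,-3,0,0,0,0,0],[2.6,-3,0,0,0,0,0],[2.6,0,0,0,0,0,-0.125],[2.6,0,0,0,0,0,-0.125],[2.6,0,0,0,0,0,-0.125]])

```text
t: 21.25
tool_pos: [0.4904, 0.0686, 0.2481]
tcp_rot: [0.001, 0.795, -0.607, -0.001]
contact_force: [0.2, -0.4, -0.4]
gripper_width: 0.0292
```

Emit:
apply_moves(deltas=[[2.6,0,0,0,0,0,-0.125],[2.6,0,0,0,0,0,-0.125],[2.6,0,0,0,0,0,-0.125],[2.6,0,0,0,0,0,-0.125],[2.6,0,0,0,0,0,-0.125],[2.6,0,0,0,0,0,-0.125],[2.6,0,0,0,0,0,-0.125],[2.6,0,0,0,0,0,-0.125],[2.6,0,0,0,0,0,-0.125],[2.6,0,0,0,0,0,0]])

```text
t: 22.25
tool_pos: [0.4905, 0.0683, 0.2483]
tcp_rot: [0.0, 0.996, -0.092, -0.001]
contact_force: [-0.0, -0.4, -0.7]
gripper_width: 0.0294
```

```bash
python3 - <<'E'
from plan import *
s=state();print(s['t'],s['q'].round(2),s['gripper_width'])
delta([.551,.168,.235],.218)
E
```

```text
22.25 [ 0.48  0.11 -0.75  1.77  0.08  1.29 -0.47] 0.029357521829407342
pos [0.4905 0.0683 0.2483] rotvec tool [-1.00e-04  2.00e-03 -4.02e-01]
shift cm, present axes [  4.13 -10.91   1.32]  goal axes [ 8.07 -8.42  1.33]
```

Emit:
apply_moves(deltas=[[2.6,0,0,0,0,0,-0.134],[2.6,0,0,0,0,0,-0.134],[2.6,0,0,0,0,0,-0.134],[2.6,2,-2.1,0.3,0,0,0],[2.6,2,-2.1,0.3,0,0,0],[2.6,2,-2.1,0.3,0,0,0],[2.6,2,-2.1,0.3,0,0,0],[2.6,0,0,0,0,0,0],[2.6,0,0,0,0,0,0],[2.6,0,0,0,0,0,0]])

```text
t: 23.25
tool_pos: [0.5509, 0.1668, 0.237]
tcp_rot: [0.0, 0.994, 0.107, -0.0]
contact_force: [0.2, -0.9, -1.0]
gripper_width: 0.0289
```

```bash
python3 - <<'E'
from plan import *
import pickle
delta([.535,.242,.15],.218)
c=calibration('wrist');b=read_camera('wrist');cv2.imwrite('pics/w7.png',cv2.convertScaleAbs(b,alpha=1.8));pickle.dump(c,open('w7.pkl','wb'))
print(proj(c,[[.535,.242,.04],[.535,.242,.004]]))
E
```

```text
pos [0.5509 0.1668 0.237 ] rotvec tool [ 0.0006  0.0009 -0.0045]
shift cm, present axes [ 0.05 -7.7   8.69]  goal axes [ 0.08 -7.69  8.7 ]
[[280.63301885  97.91401174]
 [280.77971076  96.88290338]]
```

View pics/w7.png

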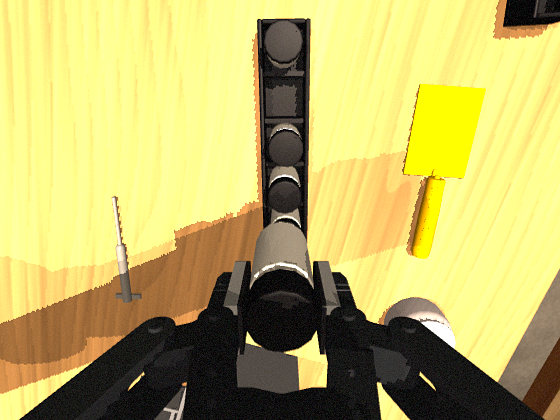

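```bash
python3 - <<'E'
import cv2
a=cv2.imread('pics/w7.png')
cv2.imwrite('pics/c13.png',cv2.resize(cv2.convertScaleAbs(a[10:135,235:335],alpha=1.5),None,fx=4.8,fy=4.8,interpolation=cv2.INTER_CUBIC)) 
E
```

```text
(no output)
```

View pics/c13.png

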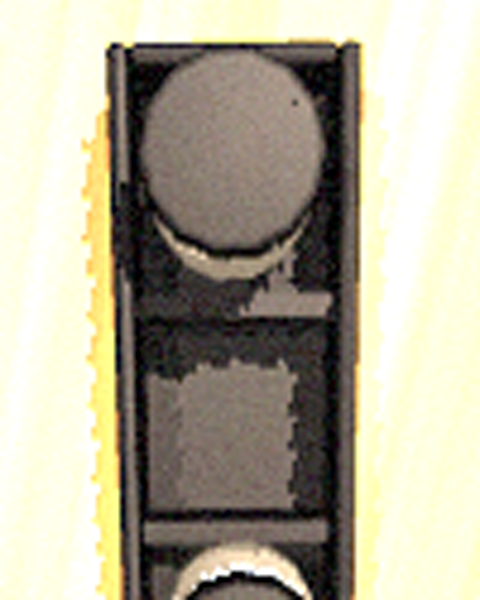

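```bash
python3 - <<'E'
from plan import *
import pickle
c=pickle.load(open('w7.pkl','rb'))
f=lambda x,y:(x/4.8+235-.4,y/4.8+10-.4)
g=goal(.218)
for n,p in dict(endL=(110,45),endR=(358,45),end=(234,51),d1=(236,305),slot=(236,419),d2=(236,532),wl=(118,420),wr=(357,420),wli=(133,420),wri=(341,420)).items():
    w=onz(c,f(*p),.04); print(n,w.round(4), (g.inv().apply(w-[.535,.242,.04])*1000).round(1))
w=onz(c,f(234,150),.076);print('capc1',w)
E
```

```text
endL [0.5034 0.2982 0.04  ] [-18.7 -61.7   0. ]
endR [0.5448 0.3072 0.04  ] [ 23.7 -61.5   0. ]
end [0.5243 0.3018 0.04  ] [  2.5 -60.7   0. ]
d1 [0.5333 0.2624 0.04  ] [  2.8 -20.3   0. ]
slot [0.5375 0.2434 0.04  ] [ 2.8 -0.8  0. ]
d2 [0.5418 0.2238 0.04  ] [ 2.7 19.3  0. ]
wl [0.5164 0.2387 0.04  ] [-18.8  -0.8   0. ]
wr [0.5592 0.248  0.04  ] [24.9 -0.6  0. ]
wli [0.5191 0.2392 0.04  ] [-16.1  -0.7   0. ]
wri [0.5563 0.2473 0.04  ] [22.  -0.6  0. ]
capc1 [0.52837962 0.28271239 0.076     ]
```

```bash
python3 - <<'E'
from plan import *
import pickle
c=pickle.load(open('w7.pkl','rb'))
s=state();r=rot(s);p=s['tool_pos']
t=np.linspace(0,2*np.pi,73)
for z in (-.006,.012,.066):
    P=np.c_[.015*np.cos(t),.015*np.sin(t),0*t+z]; q=proj(c,r.apply(P)+p); print(z,'u',q[:,0].min().round(1),q[:,0].max().round(1),'v',q[:,1].min().round(1),q[:,1].max().round(1))
a=cv2.imread('pics/w7.png')
cv2.imwrite('pics/c14.png',cv2.resize(cv2.convertScaleAbs(a[200:360,205:355],alpha=1.4),None,fx=4,fy=3.7,interpolation=cv2.INTER_CUBIC))
E
```

```text
-0.006 u 239.4 315.9 v 285.5 349.6
0.012 u 244.2 312.1 v 262.6 321.1
0.066 u 253.7 304.5 v 217.4 263.7
```

View pics/c14.png

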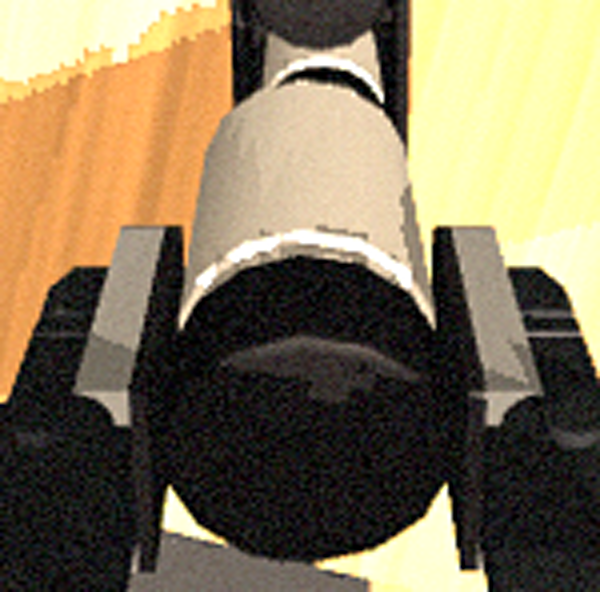

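Emit:
apply_moves(deltas=[[2.6,0.2,-1.75,0,0,0,0],[2.6,0,-2,0,0,0,0],[2.6,0,-2,0,0,0,0],[2.6,0,-2,0,0,0,0],[2.6,0,0,2.5,0,0,0],[2.6,0,0,2.5,0,0,0],[2.6,0,0,2.5,0,0,0],[2.6,0,0,2.0,0,0,0],[2.6,0,0,1.5,0,0,0],[2.6,0,0,0,0,0,0]])

```text
t: 24.3
tool_pos: [0.5358, 0.2425, 0.1257]
tcp_rot: [0.001, 0.994, 0.107, -0.001]
contact_force: [-1.1, 0.1, -1.0]
gripper_width: 0.0291
```

Emit:
apply_moves(deltas=[[2.6,0,0,0,0,0,0],[2.6,0,0,0,0,0,0]])

```text
t: 24.5
tool_pos: [0.5371, 0.244, 0.1287]
tcp_rot: [-0.0, 0.994, 0.108, 0.001]
contact_force: [-0.3, 0.4, -0.8]
gripper_width: 0.0292
```

```bash
python3 - <<'E'
from plan import *
import pickle
delta([.5363,.243,.07],.218)
C=[]
for n in ['wrist','scene','top']:
    C.append(calibration(n));b=read_camera(n);cv2.imwrite(f'pics/{n}8.png',b)
    if n=='wrist': cv2.imwrite('pics/c15.png',cv2.resize(cv2.convertScaleAbs(b[150:400,160:420],alpha=2.4),None,fx=2.3,fy=2.3,interpolation=cv2.INTER_CUBIC))
    if n=='scene': cv2.imwrite('pics/c16.png',cv2.resize(cv2.convertScaleAbs(b[170:270,260:390],alpha=2),None,fx=5,fy=5,interpolation=cv2.INTER_CUBIC))
pickle.dump(C,open('c8.pkl','wb'))
E
```

```text
pos [0.5371 0.244  0.1287] rotvec tool [-0.0001 -0.0018 -0.0024]
shift cm, present axes [-0.11  0.08  5.87]  goal axes [-0.1   0.08  5.87]
```

View pics/c15.png

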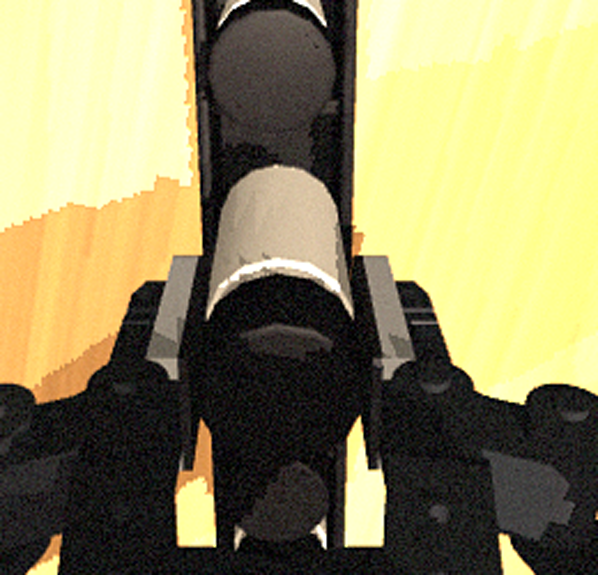

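View pics/c16.png

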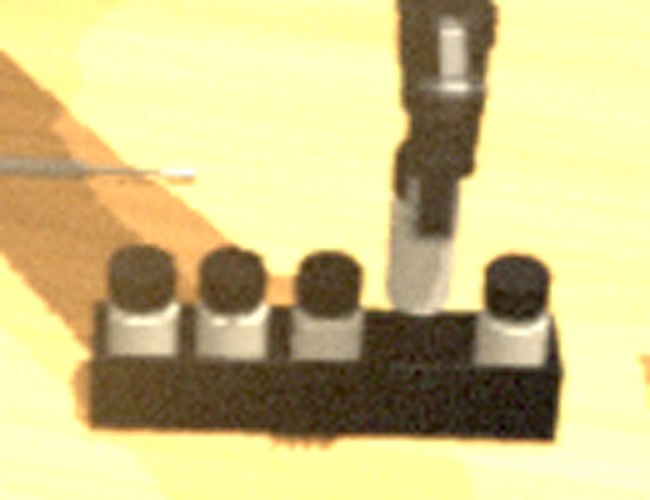

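Emit:
apply_moves(deltas=[[2.6,0,0.05,0.5,0.025,0,0],[2.6,0,0,1.3,0,0,0],[2.6,0,0,0,0,0,0],[2.6,0,0,0,0,0,0],[2.6,0,0,0,0,0,0]])

```text
t: 25.15
tool_pos: [0.5365, 0.2438, 0.1095]
tcp_rot: [-0.012, 0.994, 0.108, -0.001]
contact_force: [0.0, -0.4, -0.2]
gripper_width: 0.0293
```

```bash
python3 - <<'E'
from plan import *
delta([.5363,.243,.07],.218)
b=read_camera('wrist');a=read_camera('scene')
A=cv2.resize(cv2.convertScaleAbs(b[180:290,200:350],alpha=2.6),(420,308),interpolation=cv2.INTER_CUBIC)
B=cv2.resize(cv2.convertScaleAbs(a[190:260,300:390],alpha=2.4),(380,308),interpolation=cv2.INTER_CUBIC)
cv2.imwrite('pics/c17.png',np.hstack([A,B]))
E
```

```text
pos [0.5365 0.2438 0.1095] rotvec tool [-0.0251 -0.     -0.0018]
shift cm, present axes [-0.04  0.18  3.94]  goal axes [-0.04  0.08  3.95]
```

View pics/c17.png

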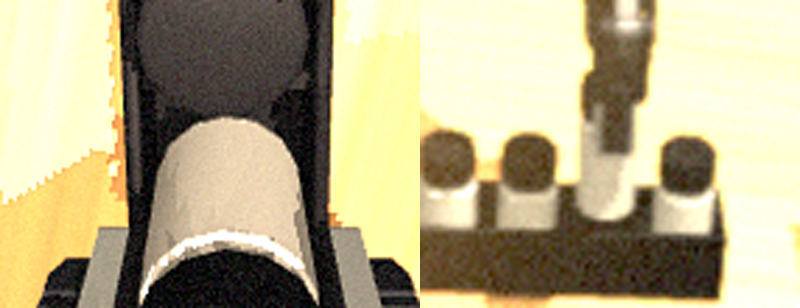

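Emit:
apply_moves(deltas=[[2.6,0,0.03,1,0,0,0],[2.6,0,0,0,0,0,0]])

```text
t: 25.45
tool_pos: [0.5359, 0.2432, 0.098]
tcp_rot: [-0.012, 0.994, 0.108, -0.002]
contact_force: [-1.1, -0.2, -0.6]
gripper_width: 0.0289
```

Emit:
apply_moves(deltas=[[2.6,0,0.03,1,0,0,0],[2.6,0,0,0,0,0,0],[2.6,0,0,0,0,0,0]])

```text
t: 25.75
tool_pos: [0.5363, 0.2435, 0.089]
tcp_rot: [-0.012, 0.994, 0.108, -0.002]
contact_force: [0.8, 0.5, -1.1]
gripper_width: 0.0294
```

Emit:
apply_moves(deltas=[[2.6,0,0.03,1,0,0,0],[2.6,0,0,0,0,0,0],[2.6,0,0,0,0,0,0]])

```text
t: 26.05
tool_pos: [0.5363, 0.2434, 0.079]
tcp_rot: [-0.012, 0.994, 0.108, -0.002]
contact_force: [-0.6, -0.6, -0.7]
gripper_width: 0.0291
```

Emit:
apply_moves(deltas=[[2.6,0,0.02,0.6,0,0,0],[2.6,0,0,0,0,0,0],[2.6,0,0,0,0,0,0]])

```text
t: 26.35
tool_pos: [0.5364, 0.2434, 0.0732]
tcp_rot: [-0.012, 0.994, 0.108, -0.001]
contact_force: [0.3, -0.1, 0.0]
gripper_width: 0.0291
```

Emit:
apply_moves(deltas=[[2.6,0,0,0.2,0,0,0],[2.6,0,0,0,0,0,0],[2.6,0,0,0,0,0,0]])

```text
t: 26.65
tool_pos: [0.5365, 0.2435, 0.0714]
tcp_rot: [-0.012, 0.994, 0.108, -0.001]
contact_force: [-0.3, 0.1, 0.5]
gripper_width: 0.029
```

Emit:
apply_moves(deltas=[[2.6,0,0,0.1,0,0,0],[2.6,0,0,0,0,0,0]])

```text
t: 26.85
tool_pos: [0.5366, 0.2436, 0.0705]
tcp_rot: [-0.012, 0.994, 0.108, -0.001]
contact_force: [0.3, 0.1, 1.1]
gripper_width: 0.0294
```

Emit:
apply_moves(deltas=[[2.6,0,0,0.07,0,0,0],[2.6,0,0,0,0,0,0]])

```text
t: 27.05
tool_pos: [0.5367, 0.2438, 0.0703]
tcp_rot: [-0.012, 0.994, 0.108, -0.001]
contact_force: [-1.8, -0.0, 6.2]
gripper_width: 0.0295
```

Emit:
apply_moves(deltas=[[2.6,0,0,-0.04,0,0,0],[3.3,0,0,0,0,0,0],[4.2,0,0,0,0,0,0],[4.2,0,0,0,0,0,0],[4.2,0,0,0,0,0,0],[4.2,0,0,0,0,0,0]])

```text
t: 27.65
tool_pos: [0.5365, 0.2435, 0.07]
tcp_rot: [-0.012, 0.994, 0.108, -0.001]
contact_force: [-0.0, -1.1, 0.6]
gripper_width: 0.042
```

```bash
python3 - <<'E'
from plan import *
b=read_camera('wrist')
cv2.imwrite('pics/w9.png',cv2.convertScaleAbs(b,alpha=2))
E
```

```text
(no output)
```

View pics/w9.png

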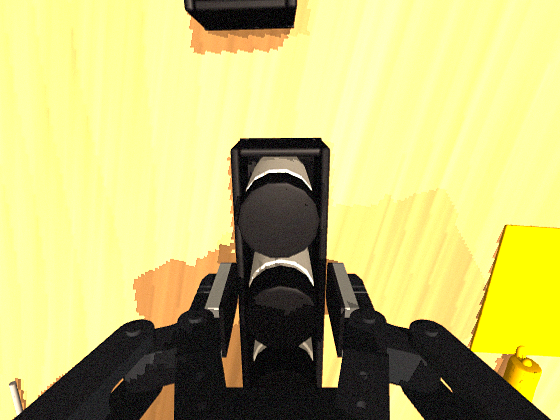

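The cartridge is standing free between the open pads at (285,305). Raising and backing off.

Emit:
apply_moves(deltas=[[4.2,0,0,-1,0,0,0],[4.2,0,0,-2,0,0,0],[4.2,0,0,-3,0,0,0],[4.2,0,0,-4,0,0,0],[4.2,0,0,-4,0,0,0],[4.2,-3,0,-2,0,0,0],[4.2,-4,2,0,0,0,0],[4.2,-3,3,0,0,0,0],[4.2,0,0,0,0,0,0],[4.2,0,0,0,0,0,0]])

```text
t: 28.7
tool_pos: [0.4505, 0.1686, 0.2297]
tcp_rot: [-0.012, 0.994, 0.107, -0.0]
contact_force: [0.7, 1.1, 0.3]
gripper_width: 0.0419
```

```bash
python3 - <<'E'
from plan import *
s=state();print(s['t'],s['tool_pos'],s['joint_velocities'].round(3),s['contact_force'])
a=read_camera('scene');b=read_camera('top');cv2.imwrite('pics/sF.png',cv2.convertScaleAbs(a,alpha=1.4))
cv2.imwrite('pics/tF.png',cv2.resize(cv2.convertScaleAbs(b[140:310,170:460],alpha=1.5),None,fx=2.7,fy=2.7,interpolation=cv2.INTER_CUBIC))
cv2.imwrite('pics/sF2.png',cv2.resize(cv2.convertScaleAbs(a[90:280,150:390],alpha=1.8),None,fx=3,fy=3,interpolation=cv2.INTER_CUBIC))
E
```

```text
28.7 [0.45052733 0.16859977 0.22973568] [-0.035  0.048 -0.01  -0.032  0.009 -0.005 -0.011] [0.67153692 1.10862621 0.30592194]
```

View pics/sF2.png

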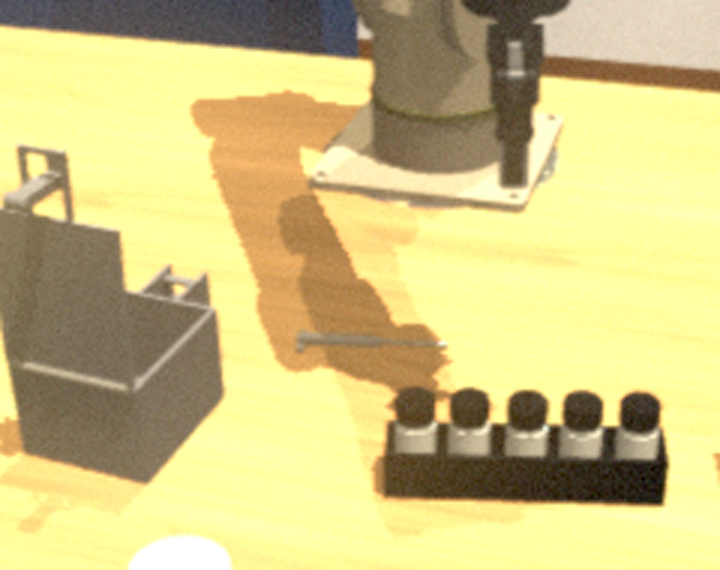

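View pics/tF.png

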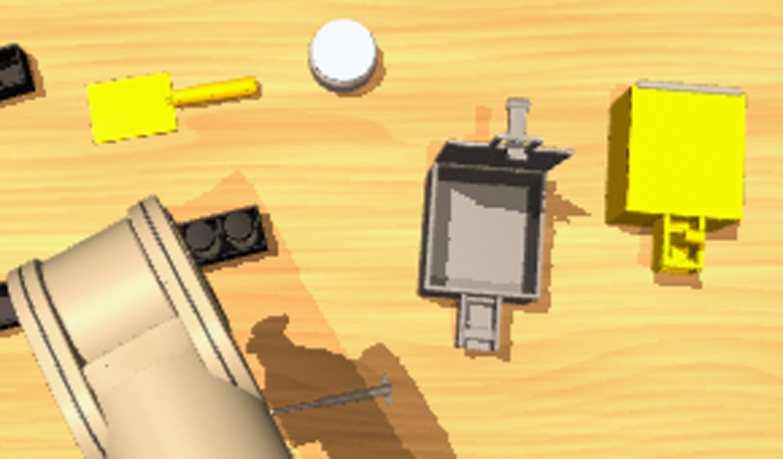

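The rack now holds five upright cartridges of equal height. The cover stands upright, the case is empty, and nothing else has moved.

Emit:
apply_moves(deltas=[[4.2,0,0,0,0,0,0],[4.2,0,0,0,0,0,0],[4.2,0,0,0,0,0,0]])

```text
t: 29.1
tool_pos: [0.4504, 0.17, 0.2286]
tcp_rot: [-0.013, 0.994, 0.108, -0.002]
contact_force: [-0.8, -0.5, 0.5]
gripper_width: 0.042
```

```bash
python3 -c "
from workcell import *
print(hand_in())"
```

```text
the job is handed in; nothing more can be done
None
```

The job is done and handed in at about 29 s; no verdict came back.

- **Tab:** I pinched the roll and pressed the tab in about 12 mm to its stop. The push peaked at 8.5 N at the wrist, about 4 N of it the spring. I then backed off about 1 mm and held the tab there through the first lift.
- **Cover:** I swung it to about 1.58 rad and let go. It has stood upright by itself since.
- **Cartridge:** I lifted the spare out of the case and lowered it into the empty slot of the nearest rack. It met the floor with about 6 N, and I released it there.

**Last checks:** The last scene picture shows five upright cartridges of equal height and the cover standing. The top picture shows the case empty. The pick, tin and spatula look undisturbed, by eye only. The arm hid most of the rack in that top view, so the cartridge's upright stance rests on the scene view.

**Disagreement:** The wrist camera placed the slot about 3 mm from where the fixed cameras did. I aligned the cartridge by wrist views close above the rack, and it went in without touching the walls.

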